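# Close up a stack of sorting trays

## Robot

A 6-joint arm with a two-finger parallel gripper is mounted at the origin on a cart in front of the work surface, level with it; the furniture and walls round the work are solid. World frame = base frame: x ahead of the robot, y to its left, z up, the work surface at z = 0. Lengths are in m, angles in rad, forces in N, time in s.
With the tool pointing down it reaches from about 0.275 to 1 m from the base axis. Payload 8.4 kg.
Tool frame: the origin (TCP) lies between the finger pads; the fingertips stand 19 mm ahead of it and the grasp point (between the pads) is the TCP; z points along the fingers, y is the line along which they close (so a half turn about z gives the same grasp; the last joint's range is limited). The gripper opens to 85 mm and grips with 20 to 120 N. Pads are 22 mm wide; open, the fingers measure 114 mm over their backs; the gripper's body (76 mm by 85 mm) begins 54 mm behind the grasp point. The pads swing forward as they close: fully open they stand 13 mm farther back than shut.
Start: joints at [-1.155, 0.353, 1.633, -0, 1.155, -0.002], TCP at [0.254, -0.571, 0.25] pointing down, gripper open.
Joint ranges: [-2.63, 2.63], [-0.92, 2.1], [0.06, 2.66], [-1.3, 4.44], [0, 2.69], [-3.02, 3.02]. Speed limits (rad/s): [2.22, 2.22, 2.79, 3.14, 3.14, 3.14].

## Interface

Orientations are given as [roll, pitch, yaw] about the fixed x, y, z axes, in that order (R = Rz(yaw) Ry(pitch) Rx(roll)).
In Python, from bench import * gives the robot as it stands.
- The arm moves only by the tool drive_tool, never from a script. Its argument "moves" is a list of rows, each a list of 7 numbers: the turn, a rotation vector about the tool's x, y, z in units of 6 degrees (1.0 is 6 degrees), then the shift along the tool's x, y, z in mm, then the finger opening in mm, from 0 to 85.4. In form: [[ax, ay, az, tx, ty, tz, fingers], ...]. A call has 1 to 12 rows; each row is the pose to reach, as a shift and turn from the pose commanded when the call began, along the tool's axes at that moment; what a row does not reach only later rows make up. A row lasts 1/10 s, in which the tool goes at most 50 mm and 8.59 degrees, less where a joint would pass 70% of its speed; a pose out of reach is approached as far as the arm can. A call with a gripper value outside its range is refused whole. The fingers move at their own pace and stop on an object; "force" is the grip in N (left out, the last holds). Time passes only in rows, so rows that repeat a pose let the fingers close. It gives the time, the measured TCP pose, the force, the opening and the grip force at its end, in the units of the state.
- state(): the state, without advancing time (a new reading comes with each control period).
- grab_frame(name): name is "side" or "top"; returns the picture (400x640x3 uint8, red, green, blue); there is no depth.
- camera_model(name): a dict with "camera_matrix" (3x3 intrinsics, pixels), "cam_to_world" (4x4, takes a point from camera to world coordinates). Camera axes: x right, y down, z forward; pixel columns grow to the right and rows downward; lengths in m; the calibration is good to about 2 mm. A picture is of the moment at which its call begins. camera_model takes no time and is no camera call.
- job_done(): hands the job in; it is judged then, once.
The state is a dict: "time_s": time; "joint_pos": joint angles; "qvel": joint speeds; "tau": joint torques, N m; "tcp_pos": TCP position; "ee_rot": TCP orientation; "wrist_force": force on the tool from outside, world axes, zero at the start; "ft_torque": the same for the moment, N m; "grip_width": finger opening in m; "gripper_force": force on a finger pad.
Only numpy, scipy, OpenCV 4.12 (cv2) and the standard library are available. Lean on these libraries where they do the work, as an engineer would, in place of code of your own. Each camera call takes 0.05 s, during which the arm holds its last target. There are 200 camera calls.

## Task

The upper sorting tray was put down crooked on the tray in the stacking base. It holds sorted finds, so do not lift or tip it: push it square over the tray below, clipped corners over clipped corners, and press it down until it is fully home. Then fetch the lid from the bench, put it on the upper tray with its clipped corners over the tray's, press it fully home and let go; leave the other things on the bench alone.

Things in the scene. Friction and masses are not known exactly. Their poses are not given: they have to be found in the camera images.
- base_seat (a point): Stacking base with the lower sorting tray held in it; does not move: metal plate 158 x 116 x 8 mm, tray on it. Point: centre of the lower tray at shoulder height, 28 mm above the bench, where the middle of the upper tray's underside lies when home. x runs along the long side to the end with two clipped corners (12 mm, 45 degrees), z up.
- base_rim (a point): Middle of the lower tray's rim top, 7 mm above base_seat. Each tray has a shoulder 20 mm above its underside; inside it a rim 119.5 x 77.5 mm with the same clipped corners rises 7 mm. The skirt of the tray or lid above goes over the rim with 1.25 mm to spare a side and stands on the shoulder. A skirt that is not square rides on top of the rim.
- base_tongue (a point): Sprung tongue in the middle of the short clipped side of the lower rim; there is one at the other short side, and two on the upper tray's rim. 14 mm wide, sticks out 2.8 mm, slopes to the rim's top; the skirt must push it in: a tray or lid lowered square rests on the tongues 2 to 6 mm high until pressed down in the middle with about 4 to 15 N; one pushed hard against the rim may drop past them.
- upper_tray_mid (a point): Upper tray (loose, 0.24 kg), 128 x 86 mm, 27 mm high, lying crooked on the lower rim, about 7 mm too high and perhaps tilted: turned up to 17 degrees either way, up to 9 mm off centre. Plumb sides, 20 mm high, for pushing; too wide for most grippers. Point: its centre, 10 mm above its underside; x to the clipped end, z up. Home: 10 mm above base_seat.
- upper_tray: The upper tray again; origin at the centre of its underside. Below it is a hollow skirt 7.5 mm deep with 3 mm walls, 122 x 80 mm inside. In it 3 x 2 compartments, floor 9.5 mm and thin dividers 23 mm above the underside (one runs along x through the middle and may be pressed on); two compartments hold finds.
- lid_grip (a point): Loose lid (0.1 kg), right way up on the bench: 128 x 86 mm, two clipped corners at one short end, skirt like a tray's, flat top 10 mm above its underside, on it a grip bar 56 x 12 x 18 mm, long way. Point: centre of the bar, 19 mm above the lid's underside; x along the bar to the clipped end, z up. Home on the upper tray: 29 mm above upper_tray_mid.
- lid_clipped_end (a point): Middle of the lid's short edge between the two clipped corners, 64 mm along x from lid_grip and 5 mm above the underside.
- lid: The lid again; origin at the centre of its underside.
- bone_find: Small bone fragment, 16 x 28 x 10 mm, loose in a compartment of the upper tray; origin at its underside.
- sherd_find: Dark sherd, 25 x 28 x 9 mm, loose in a compartment of the upper tray; origin at its underside.
- eraser: Bystander: eraser in a blue sleeve, 23 x 58 x 13 mm, lying between the two work places; origin at its underside.
- pencil: Bystander: green pencil, 155 x 8 x 7 mm, near the front edge; origin at its underside.
- scale_card: Bystander: white scale card, 30 x 120 x 8 mm, near the front edge; origin at its underside.
- tape_roll: Bystander: roll of orange tape, 72 mm across, 19 mm high, behind the work; origin at its underside.
- card_box: Bystander: white card specimen box, 60 x 85 x 35 mm, at the right; origin at its underside.
- square_box: Bystander: white card specimen box, 60 x 60 x 30 mm, behind the work; origin at its underside.
- caliper: Bystander: vernier caliper, 74 x 200 x 12 mm, at the right; origin at its underside.
Not all that is in view belongs to the job. Of the things that look like the sherd_find, the smallest one is meant.

How it is judged:
By the outcome, as a careful person would: the job done as asked, in the order asked, and still so for the second after the job is handed in, with the robot touching nothing.
It also fails if it takes over 67 s, if anything falls off the work surface, if the arm or the gripper's body presses on something with over 40 N, if the wrist force passes 120 N, or if a joint passes its speed limit or range.

## Working session

There is one attempt and no reset: what is moved stays moved. The work goes in short steps, Python scripts to look and compute and a tool call to move; the robot and the scene stay as the last step left them, time stands still between calls to the robot, and variables do not carry over. Pictures are saved under pics/ and viewed, at most 10 in all, crops included, and the job is handed in when it is done.

Besides the shell and the picture viewer there is one more tool, called after "Call:" as name(argument=value, ...), one argument or row to a line, values as JSON. drive_tool: Moves the arm, as the interface text tells. Its arguments: {"type":"object","properties":{"moves":{"type":"array","items":{"type":"array","items":{"type":"number"}}},"force":{"type":"number"}},"required":["moves"]}

```bash
mkdir -p pics; ls
python3 - <<'E'
from bench import *
import cv2,numpy as np
for n in("side","top"):
    f=grab_frame(n);cv2.imwrite(f"pics/{n}0.png",f[:,:,::-1]);m=camera_model(n);print(n,np.round(m["camera_matrix"],1).tolist(),np.round(m["cam_to_world"],3).tolist())
s=state();print(s)
E
```

```text
pics
side [[414.5, 0.0, 320.8], [0.0, 414.5, 194.3], [0.0, 0.0, 1.0]] [[0.898, -0.191, 0.396, 0.19], [-0.44, -0.409, 0.8, -0.878], [0.01, -0.892, -0.451, 0.449], [0.0, 0.0, 0.0, 1.0]]
top [[468.6, 0.0, 319.2], [0.0, 468.6, 201.4], [0.0, 0.0, 1.0]] [[0.018, -0.989, 0.15, 0.378], [-1.0, -0.019, -0.007, -0.176], [0.01, -0.15, -0.989, 1.025], [0.0, 0.0, 0.0, 1.0]]
{'time_s': 0.1, 'joint_pos': array([-1.15542768e+00,  3.53588323e-01,  1.63405445e+00,  4.35535050e-06,
        1.15521285e+00, -2.39300174e-03]), 'qvel': array([ 0.00150627, -0.00125624, -0.00300997, -0.00068126, -0.00063491,
        0.00221065]), 'tau': array([-7.67926231e-04, -6.06357193e+01, -3.42819786e+01, -3.58439968e-05,
        3.85725492e-03,  2.94187680e-05]), 'tcp_pos': array([ 0.2534139 , -0.57087648,  0.24963313]), 'ee_rot': array([-3.14032970e+00, -7.00467837e-06,  4.17759880e-01]), 'wrist_force': array([ 0.36207823, -0.14702414,  0.00124514]), 'ft_torque': array([0.00845416, 0.02475459, 0.02557735]), 'gripper_force': 0.0, 'grip_width': 0.08578893729135124}
```

View pics/top0.png

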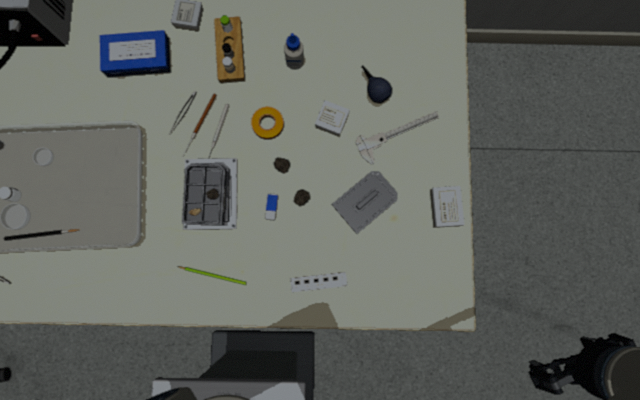

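View pics/side0.png

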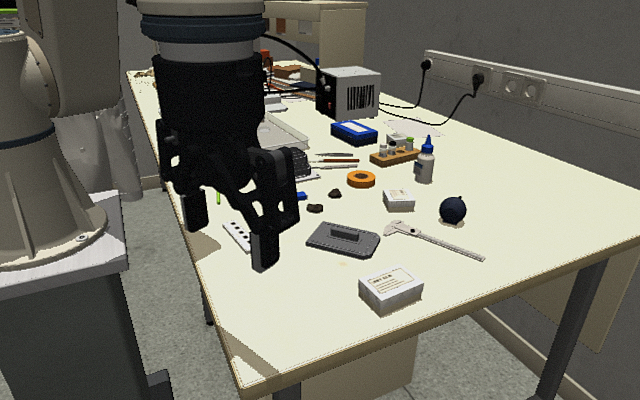

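The top view shows the base and crooked tray at about (208,194) and the lid with its bar at (366,202). There are loose dark sherds at (282,164) and (302,197), and a dark find inside the tray at (213,194). The side view shows the lid at (343,238), with the gripper hiding the tray. Lid-like things: the lid (365,202), the card box (447,206) and the square box (332,117). Only the grey one with a bar is the lid. Next is a close crop.

Run:
```python
import cv2,numpy as np
t=cv2.imread("pics/top0.png");s=cv2.imread("pics/side0.png")
a=cv2.resize(t[148:240,170:250],None,fx=6,fy=6,interpolation=cv2.INTER_CUBIC)
a=np.clip(a.astype(float)*1.5,0,255).astype(np.uint8)
b=cv2.resize(t[160:240,325:405],None,fx=4,fy=4,interpolation=cv2.INTER_CUBIC)
o=np.zeros((552,800,3),np.uint8);o[:,:480]=a;o[:320,480:]=b
cv2.imwrite("pics/crop1.png",o)
```

```text
(no output)
```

View pics/crop1.png

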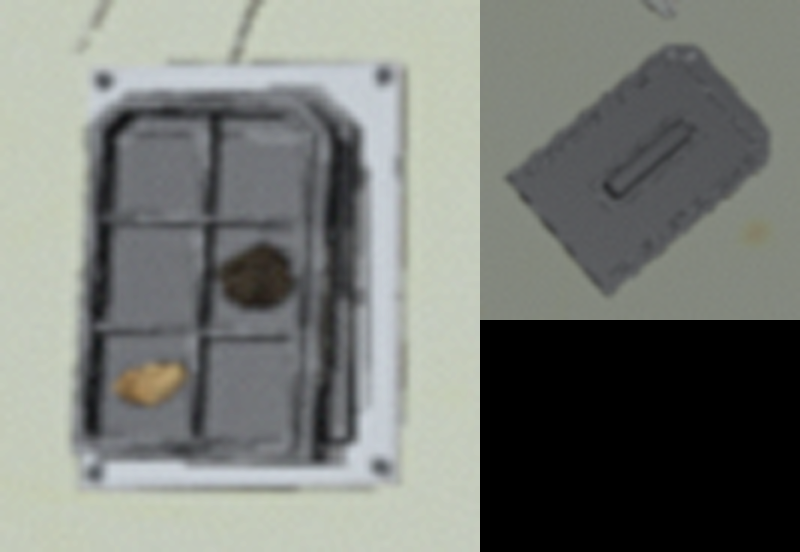

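The crop shows the tray's clipped end at the top of the picture (world +x). Its bone is in the near-left compartment, its sherd in the middle-right one, and both far compartments are empty. The plate screws are at about (187,161), (234,160), (186,227) and (233,226). The lid's clipped end points up-right. I can grip the middle divider in the empty far compartments and slide the tray.

```bash
cat > h.py <<'E'
from bench import *
import cv2,numpy as np
def ray(n,uv):
    m=camera_model(n);K=np.array(m["camera_matrix"]);T=np.array(m["cam_to_world"])
    uv=np.atleast_2d(np.asarray(uv,float));d=np.c_[uv,np.ones(len(uv))]@np.linalg.inv(K).T@T[:3,:3].T
    return T[:3,3],d
def onz(n,uv,z):
    o,d=ray(n,uv);return o+d*((z-o[2])/d[:,2])[:,None]
def proj(n,P):
    m=camera_model(n);K=np.array(m["camera_matrix"]);T=np.linalg.inv(np.array(m["cam_to_world"]))
    q=np.atleast_2d(P)@T[:3,:3].T+T[:3,3];q=q@K.T;return q[:,:2]/q[:,2:]
def tri(u1,u2):
    o1,d1=ray("top",u1);o2,d2=ray("side",u2);d1=d1[0];d2=d2[0]
    A=np.c_[d1,-d2];s=np.linalg.lstsq(A,o2-o1,rcond=None)[0];a=o1+d1*s[0];b=o2+d2*s[1];return (a+b)/2,np.linalg.norm(a-b)
E
cat > m1.py <<'E'
from h import *
c=lambda x,y:(170+(x+.5)/6-.5,148+(y+.5)/6-.5)
S=onz("top",[c(103,80),c(384,75),c(95,472),c(380,467)],.008)
print("screws",S[:,:2].round(4).tolist(),"centre",S.mean(0).round(4))
for a,b in((2,0),(3,1)):v=S[a]-S[b];print("yaw",np.degrees(np.arctan2(-v[1],-v[0])))
for a,b in((0,1),(2,3)):v=S[a]-S[b];print("yawB",np.degrees(np.arctan2(-v[0],v[1])))
D=onz("top",[c(210,115),c(192,440),c(206,221),c(198,332)],.058)
v=D[0]-D[1];print("tray",D[2:].mean(0).round(4),np.degrees(np.arctan2(v[1],v[0])))
im=cv2.imread("pics/top0.png").astype(int);sub=im[160:240,325:405]
g=sub.mean(2);bg=np.median(g);m=((g<bg-30)).astype(np.uint8)
n,l,st,ce=cv2.connectedComponentsWithStats(m);k=1+np.argmax(st[1:,4]);m=(l==k).astype(np.uint8)
ct=max(cv2.findContours(m,0,1)[0],key=len)[:,0]+[325,160]
W=onz("top",ct,.009)[:,:2].astype(np.float32)
r=cv2.minAreaRect(W*1000);print("lid rect mm",r,bg)
E
python3 m1.py
```

```text
screws [[0.6172, 0.1119], [0.6212, 0.0083], [0.4719, 0.106], [0.4757, 0.0032]] centre [0.5465 0.0573 0.008 ]
yaw 2.2946886840305503
yaw 2.0106744652344393
yawB 2.205666194008267
yawB 2.0859025814962866
tray [0.5362 0.0592 0.058 ] 0.013507057104614098
lid rect mm ((536.43212890625, -285.6290588378906), (86.05938720703125, 129.09893798828125), 40.56047439575195) 130.0
```

Call:
drive_tool(
  moves=[
    [3.99, 0, 0, 0, 0, 0, 24],
  ],
)

```text
time_s: 0.2
tcp_pos: [0.2523, -0.5684, 0.2502]
ee_rot: [-2.989, 0.0, 0.418]
wrist_force: [0.0, 0.1, 0.5]
grip_width: 0.0735
gripper_force: 0.0
```

I put the turn in the wrong slot (x instead of z). I'll undo it in free air.

Call:
drive_tool(
  moves=[
    [-1.432, 0, 0, 0, 0, 0, 24],
    [-1.432, 0, 0, 0, 0, 0, 24],
  ],
)

```text
time_s: 0.4
tcp_pos: [0.2528, -0.5695, 0.2459]
ee_rot: [-3.137, -0.0, 0.418]
wrist_force: [0.0, 0.5, -0.4]
grip_width: 0.0439
gripper_force: 0.0
```

Call:
drive_tool(
  moves=[
    [0, 0, 3.99, 550, -445, 40, 24],
    [0, 0, 3.99, 550, -445, 40, 24],
    [0, 0, 3.99, 550, -445, 40, 24],
    [0, 0, 3.99, 550, -445, 40, 24],
    [0, 0, 3.99, 550, -445, 40, 24],
    [0, 0, 3.99, 550, -445, 40, 24],
    [0, 0, 3.99, 550, -445, 40, 24],
    [0, 0, 3.99, 550, -445, 40, 24],
    [0, 0, 3.99, 550, -445, 40, 24],
    [0, 0, 3.99, 550, -445, 40, 24],
    [0, 0, 3.99, 550, -445, 40, 24],
    [0, 0, 3.99, 550, -445, 40, 24],
  ],
)

```text
time_s: 1.6
tcp_pos: [0.5271, -0.0362, 0.2188]
ee_rot: [3.141, -0.003, 0.0]
wrist_force: [0.6, -0.2, 0.5]
grip_width: 0.024
gripper_force: 0.0
```

Call:
drive_tool(
  moves=[
    [0, 0, 0, 48, -95, 10, 24],
    [0, 0, 0, 48, -95, 10, 24],
    [0, 0, 0, 48, -95, 10, 24],
    [0, 0, 0, 48, -95, 10, 24],
  ],
)

```text
time_s: 2.0
tcp_pos: [0.5746, 0.0581, 0.2079]
ee_rot: [-3.142, -0.002, 0.003]
wrist_force: [-0.7, -0.1, 0.7]
grip_width: 0.024
gripper_force: 0.0
```

Run:
```python
from h import *
f=grab_frame("side")[:,:,::-1];cv2.imwrite("pics/side1.png",f)
s=state();print(s["time_s"],s["tcp_pos"],s["ee_rot"],s["grip_width"])
p=proj("side",[[.5465,.0573,.05]])[0];print(p);u,v=int(p[0])-50,int(p[1])-40
print(u,v)
a=cv2.resize(f[v:v+75,u:u+100],None,fx=8,fy=8,interpolation=cv2.INTER_CUBIC);cv2.imwrite("pics/crop2.png",a)
```

```text
2.05 [0.5740158  0.05687223 0.20770922] [ 3.14133171e+00 -8.63406626e-04  1.43489551e-03] 0.02407034648667221
[283.87330413 157.82322929]
233 117
```

View pics/crop2.png

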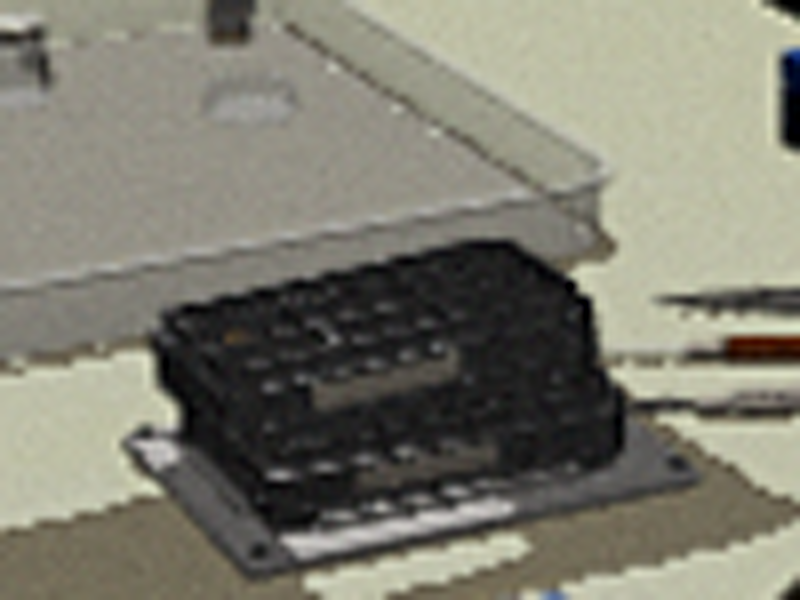

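The side crop shows the upper tray sitting high, with its back-left top corner near crop (160,330) and near-left corner (265,480). I'll check the height by triangulation, then descend astride the divider.

Run:
```python
from h import *
c=lambda x,y:(170+(x+.5)/6-.5,148+(y+.5)/6-.5)
d=lambda x,y:(233+(x+.5)/8-.5,117+(y+.5)/8-.5)
print("(-x,+y) top corner",tri(c(80,445),d(158,335)))
print("bone",tri(c(150,383),d(236,336)))
print("screw",tri(c(380,467),d(260,552)),tri(c(384,75),d(680,462)))
print(state()["tcp_pos"])
```

```text
(-x,+y) top corner (array([0.47701434, 0.10222103, 0.04365967]), np.float64(0.002005904318796884))
bone (array([0.49724442, 0.07812371, 0.04887691]), np.float64(0.004974473755655895))
screw (array([0.47502375, 0.00319467, 0.00872486]), np.float64(0.001161213297026017)) (array([0.62022065, 0.00817934, 0.00967394]), np.float64(0.0012475996903179116))
[0.5740158  0.05687223 0.20770922]
```

Call:
drive_tool(
  moves=[
    [0, 0, 0, 0, -1, 50, 14],
    [0, 0, 0, 0, -1, 100, 14],
    [0, 0, 0, 0, -1, 120, 14],
    [0, 0, 0, 0, -1, 130, 14],
    [0, 0, 0, 0, -1, 130, 14],
  ],
)

```text
time_s: 2.55
tcp_pos: [0.5735, 0.0565, 0.0763]
ee_rot: [3.141, 0.001, -0.001]
wrist_force: [0.1, 0.4, -0.0]
grip_width: 0.0138
gripper_force: 0.0
```

Call:
drive_tool(
  moves=[
    [0, 0, 0, 0, 0, 4, 14],
    [0, 0, 0, 0, 0, 6, 14],
    [0, 0, 0, 0, 0, 6, 8],
    [0, 0, 0, 0, 0, 6, 5],
    [0, 0, 0, 0, 0, 6, 5],
  ],
  force=25,
)

```text
time_s: 3.05
tcp_pos: [0.5744, 0.0578, 0.0709]
ee_rot: [-3.142, -0.001, 0.0]
wrist_force: [-0.0, 1.2, 0.4]
grip_width: 0.0049
gripper_force: 0.5
```

Call:
drive_tool(
  moves=[
    [0, 0, 0, 0, 0, 0, 2],
    [0, 0, 0, 0, 0, 0, 0],
    [0, 0, 0, 0, 0, 0, 0],
    [0, 0, 0, 0, 0, 0, 0],
  ],
  force=30,
)

```text
time_s: 3.45
tcp_pos: [0.5741, 0.0576, 0.0703]
ee_rot: [3.141, 0.0, 0.0]
wrist_force: [0.5, -0.9, -2.2]
grip_width: 0.0015
gripper_force: 30.4
```

Call:
drive_tool(
  moves=[
    [0, 0, -0.1, 2, 0, 0, 0],
    [0, 0, -0.2, 4, -0.5, 0, 0],
    [0, 0, -0.35, 6, -1, 0, 0],
    [0, 0, -0.35, 6, -1, 0, 0],
  ],
)

```text
time_s: 3.85
tcp_pos: [0.5806, 0.0589, 0.0705]
ee_rot: [-3.141, -0.0, 0.037]
wrist_force: [0.1, -0.2, -2.4]
grip_width: 0.0012
gripper_force: 30.4
```

```bash
python3 -c "
from h import *
s=state();print(s['tcp_pos'],s['ee_rot'],s['wrist_force'],s['ft_torque'])"
```

```text
[0.58060622 0.0588806  0.07050692] [-3.14146087e+00 -4.26773341e-04  3.74863973e-02] [ 0.09607998 -0.21130523 -2.3870376 ] [ 0.02025125 -0.14595627  0.01334985]
```

Call:
drive_tool(
  moves=[
    [0, 0, 0, 0, 0, 1, 0],
    [0, 0, 0, 0, 0, 2, 0],
    [0, 0, 0, 0, 0, 2, 0],
  ],
)

```text
time_s: 4.15
tcp_pos: [0.5802, 0.0587, 0.0685]
ee_rot: [3.142, -0.0, 0.037]
wrist_force: [-0.2, -0.2, 0.1]
grip_width: 0.0012
gripper_force: 30.7
```

Call:
drive_tool(
  moves=[
    [0, 0, 0, 1, 0, 0.5, 0],
    [0, 0, 0, 2, 0, 1, 0],
    [0, 0, 0, 3, 0, 1, 0],
    [0, 0, 0, 4, 0, 1, 0],
    [0, 0, 0, 4, 0, 1, 0],
  ],
)

```text
time_s: 4.65
tcp_pos: [0.5837, 0.0589, 0.0671]
ee_rot: [-3.142, 0.001, 0.037]
wrist_force: [-2.5, 0.3, -2.5]
grip_width: 0.0013
gripper_force: 30.4
```

Call:
drive_tool(
  moves=[
    [0, 0, 0, 0, 0, 1, 0],
    [0, 0, 0, 0, 0, 2, 0],
    [0, 0, 0, 0, 0, 3, 0],
    [0, 0, 0, 0, 0, 3, 0],
  ],
)

```text
time_s: 5.05
tcp_pos: [0.5841, 0.0589, 0.0645]
ee_rot: [-3.142, 0.0, 0.037]
wrist_force: [-2.6, 0.4, -0.2]
grip_width: 0.0011
gripper_force: 30.6
```

Call:
drive_tool(
  moves=[
    [0, 0, 0, 0, 0, 1, 0],
    [0, 0, 0, 0, 0, 2, 0],
    [0, 0, 0, 0, 0, 3, 0],
    [0, 0, 0, 0, 0, 3, 0],
  ],
)

```text
time_s: 5.45
tcp_pos: [0.5847, 0.0589, 0.0626]
ee_rot: [-3.141, -0.001, 0.037]
wrist_force: [-4.9, -0.9, 11.6]
grip_width: 0.0011
gripper_force: 32.2
```

Call:
drive_tool(
  moves=[
    [0, 0, 0, 0, 0, -1, 8],
    [0, 0, 0, 0, 0, -1, 10],
    [0, 0, 0, 0, 0, -20, 10],
    [0, 0, 0, 0, 0, -35, 10],
    [0, 0, 0, -38, 0, -35, 0],
    [0, 0, 0, -38, 0, -35, 0],
    [0, 0, 0, -38, 0, -35, 0],
  ],
)

```text
time_s: 6.15
tcp_pos: [0.5462, 0.0575, 0.097]
ee_rot: [-3.141, -0.001, 0.037]
wrist_force: [0.5, 0.3, 0.1]
grip_width: -0.0001
gripper_force: 0.0
```

Run:
```python
from h import *
f=grab_frame("side")[:,:,::-1];s=state();print(s["time_s"],s["tcp_pos"],s["ee_rot"],s["wrist_force"])
a=cv2.resize(f[117:192,233:333],None,fx=8,fy=8,interpolation=cv2.INTER_CUBIC);cv2.imwrite("pics/crop3.png",np.clip(a*2.0,0,255).astype(np.uint8))
```

```text
6.2 [0.54706209 0.0575684  0.09707426] [-3.14145796e+00 -1.82192859e-03  3.66591477e-02] [-0.03808126  0.70433112 -0.10756555]
```

View pics/crop3.png

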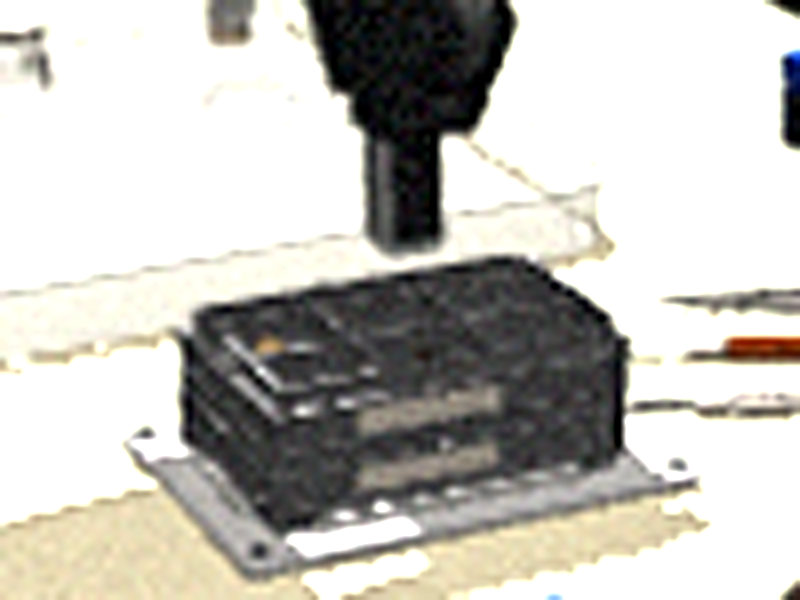

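The crop shows the upper tray sitting square over the lower one, with its labels aligned at (430,408) and (430,465). The finger is above its centre. Next I press it down.

Call:
drive_tool(
  moves=[
    [0, 0, 0, 0, 0, 18, 0],
    [0, 0, 0, 0, 0, 22, 0],
    [0, 0, 0, 0, 0, 25, 0],
    [0, 0, 0, 0, 0, 26.5, 0],
    [0, 0, 0, 0, 0, 27.5, 0],
    [0, 0, 0, 0, 0, 27.5, 0],
  ],
)

```text
time_s: 6.8
tcp_pos: [0.5466, 0.0575, 0.07]
ee_rot: [-3.142, -0.001, 0.037]
wrist_force: [-2.6, -0.2, 8.2]
grip_width: 0.0004
gripper_force: 4.0
```

Call:
drive_tool(
  moves=[
    [0, 0, 0, 0, 0, 1, 0],
    [0, 0, 0, 0, 0, 2, 0],
    [0, 0, 0, 0, 0, 2, 0],
  ],
)

```text
time_s: 7.1
tcp_pos: [0.5468, 0.0575, 0.0696]
ee_rot: [-3.142, -0.001, 0.037]
wrist_force: [-9.3, -0.8, 29.9]
grip_width: -0.0001
gripper_force: 14.7
```

The tray is home: the fingertip is at z≈0.0506, and the divider top should be at 0.051. It held 30 N without moving. Next I check the lid in both views and move to it.

Call:
drive_tool(
  moves=[
    [0, 0, 0, 0, 0, -30, 0],
    [0, 0, 0, 0, 0, -70, 30],
    [0, 0, 8.58, -23, 342, -80, 40],
    [0, 0, 8.58, -23, 342, -80, 40],
    [0, 0, 8.58, -23, 342, -80, 40],
    [0, 0, 8.58, -23, 342, -80, 40],
    [0, 0, 8.58, -23, 342, -80, 40],
    [0, 0, 8.58, -23, 342, -80, 40],
    [0, 0, 8.58, -23, 342, -80, 40],
    [0, 0, 8.58, -23, 342, -80, 40],
    [0, 0, 8.58, -23, 342, -80, 40],
    [0, 0, 8.58, -23, 342, -80, 40],
  ],
)

```text
time_s: 8.3
tcp_pos: [0.5356, -0.2843, 0.1469]
ee_rot: [-3.142, 0.001, -0.861]
wrist_force: [0.4, -0.5, -1.2]
grip_width: 0.0397
gripper_force: 0.0
```

Run:
```python
from h import *
f=grab_frame("side")[:,:,::-1];cv2.imwrite("pics/side2.png",f)
g=grab_frame("top")[:,:,::-1];cv2.imwrite("pics/top2.png",g)
s=state();print(s["time_s"],s["tcp_pos"],s["ee_rot"],s["grip_width"])
R=[-np.radians(49.4)];th=R[0];C=np.array([.5364,-.2856])
ax=np.array([np.cos(th),np.sin(th)])
print("expected bar top ends in side",proj("side",[[*(C+k*.028*ax),.028] for k in(-1,1)]),"clipped end",proj("side",[[*(C+.064*ax),.01]]))
im=cv2.imread("pics/side0.png")
a=cv2.resize(im[212:268,297:389],None,fx=6,fy=6,interpolation=cv2.INTER_CUBIC)
b=cv2.resize(g[148:240,170:250],None,fx=3,fy=3,interpolation=cv2.INTER_CUBIC)
o=np.zeros((336,800,3),np.uint8);o[:,:552]=a;o[:276,556:796]=np.clip(b*1.5,0,255);cv2.imwrite("pics/crop4.png",np.clip(o,0,255))
```

```text
8.4 [ 0.53585017 -0.28383024  0.14698588] [-3.14152063e+00  4.49121341e-04 -8.60371217e-01] 0.03993997164126942
expected bar top ends in side [[331.33732694 226.26990264]
 [358.55656346 232.53280327]] clipped end [[376.10679618 244.75582722]]
```

View pics/crop4.png

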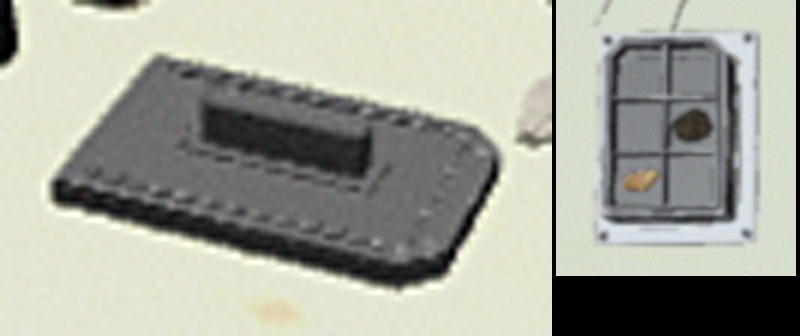

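The crop shows the lid's bar with top ends at about (331,228) and (359,233) in the side view, matching the predictions within 2 px. The inset shows the tray square in its base with the finds undisturbed.

Run:
```python
from h import *
t=lambda x,y:(325+(x-480+.5)/4-.5,160+(y+.5)/4-.5)
s=lambda x,y:(297+(x+.5)/6-.5,212+(y+.5)/6-.5)
print("bar mid",tri(t(650,157),s(287,112)))
print(onz("top",[t(650,157)],.028),[state()["tcp_pos"].round(4) for _ in range(2)])
```

```text
bar mid (array([ 0.53604858, -0.28643376,  0.02670933]), np.float64(0.0015311685109925584))
[[ 0.53655577 -0.28660651  0.028     ]] [array([ 0.5359, -0.2838,  0.147 ]), array([ 0.5359, -0.2838,  0.147 ])]
```

Call:
drive_tool(
  moves=[
    [0, 0, 0, 1, 0, 40, 40],
    [0, 0, 0, 1, 0, 80, 30],
    [0, 0, 0, 1, 0, 100, 30],
    [0, 0, 0, 1, 0, 110, 30],
    [0, 0, 0, 1, 0, 113, 30],
    [0, 0, 0, 1, 0, 113, 30],
  ],
)

```text
time_s: 9.0
tcp_pos: [0.537, -0.2856, 0.0345]
ee_rot: [-3.141, -0.001, -0.861]
wrist_force: [-0.8, -0.7, 0.0]
grip_width: 0.0298
gripper_force: 0.0
```

Call:
drive_tool(
  moves=[
    [0, 0, 0, 0, 0, 1, 18],
    [0, 0, 0, 0, 0, 1, 9],
    [0, 0, 0, 0, 0, 1, 9],
    [0, 0, 0, 0, 0, 1, 9],
    [0, 0, 0, 0, 0, 1, 9],
  ],
  force=60,
)

```text
time_s: 9.5
tcp_pos: [0.5372, -0.2862, 0.0343]
ee_rot: [-3.141, -0.002, -0.862]
wrist_force: [-0.6, 1.6, 6.7]
grip_width: 0.0101
gripper_force: 59.4
```

Call:
drive_tool(
  moves=[
    [0, 0, 0, 0, 0, -5, 9],
    [0, 0, 0, 0, 0, -25, 9],
    [0, 0, 0, 0, 0, -60, 9],
    [0, 0, 0, 0, 0, -90, 9],
    [0, 0, 0, 0, 0, -90, 9],
  ],
)

```text
time_s: 10.0
tcp_pos: [0.5388, -0.2873, 0.1277]
ee_rot: [-3.139, -0.007, -0.862]
wrist_force: [0.2, 0.2, -0.5]
grip_width: 0.0099
gripper_force: 58.6
```

Run:
```python
from h import *
f=grab_frame("side")[:,:,::-1]
s=state();print(s["time_s"],s["tcp_pos"],s["ee_rot"],s["grip_width"],s["wrist_force"],s["ft_torque"])
p=proj("side",s["tcp_pos"])[0];u,v=int(p[0])-65,int(p[1])-45;print(u,v)
a=cv2.resize(f[v:v+100,u:u+130],None,fx=6,fy=6,interpolation=cv2.INTER_CUBIC);cv2.imwrite("pics/crop5.png",np.clip(a*1.3,0,255))
```

```text
10.05 [ 0.53764811 -0.28668596  0.12552839] [-3.13999275 -0.00425789 -0.86194574] 0.010333264167752676 [-0.09655889 -0.46393853 -1.14734745] [ 0.00801266  0.06434591 -0.02012688]
282 138[ WARN:0@0.410] global loadsave.cpp:1063 imwrite_ Unsupported depth image for selected encoder is fallbacked to CV_8U.
```

View pics/crop5.png

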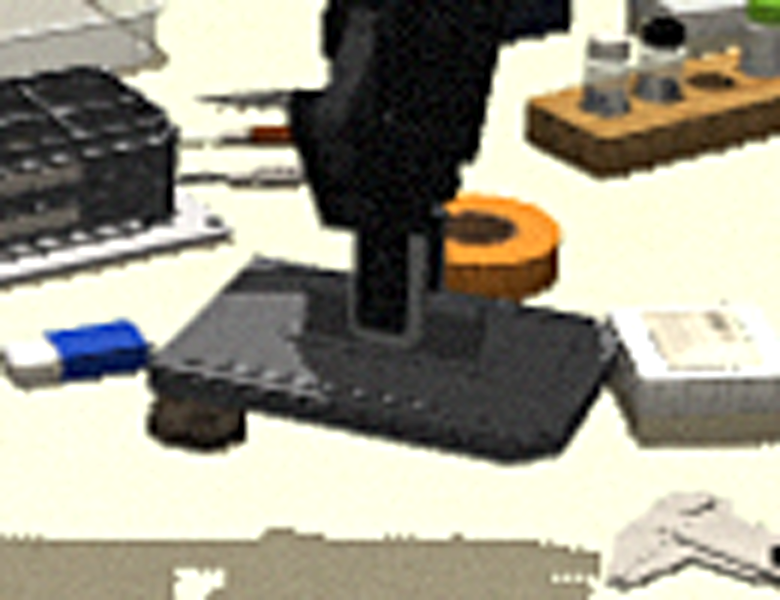

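The lid is held level at the bar. Now I carry it over the tray.

Call:
drive_tool(
  moves=[
    [0, 0, -8.58, -255, -231, 0, 9],
    [0, 0, -8.58, -255, -231, 0, 9],
    [0, 0, -8.58, -255, -231, 0, 9],
    [0, 0, -8.58, -255, -231, 0, 9],
    [0, 0, -8.58, -255, -231, 0, 9],
    [0, 0, -8.58, -255, -231, 0, 9],
    [0, 0, -8.58, -255, -231, 0, 9],
    [0, 0, -8.58, -255, -231, 0, 9],
    [0, 0, -8.58, -255, -231, 0, 9],
    [0, 0, -8.58, -255, -231, 0, 9],
    [0, 0, -8.58, -255, -231, 0, 9],
    [0, 0, -8.58, -255, -231, 0, 9],
  ],
)

```text
time_s: 11.25
tcp_pos: [0.5457, 0.0569, 0.1228]
ee_rot: [3.142, 0.0, 0.035]
wrist_force: [-0.2, -0.8, -1.0]
grip_width: 0.0105
gripper_force: 58.8
```

Run:
```python
from h import *
s=state();print(s["time_s"],s["tcp_pos"],s["ee_rot"],s["grip_width"],s["wrist_force"])
f=grab_frame("side")[:,:,::-1]
a=cv2.resize(f[100:192,223:343],None,fx=6,fy=6,interpolation=cv2.INTER_CUBIC);cv2.imwrite("pics/crop6.png",np.clip(a*1.8,0,255).astype(np.uint8))
```

```text
11.25 [0.54567865 0.05689183 0.1228333 ] [3.14153160e+00 2.78279971e-04 3.48198514e-02] 0.01045152457919566 [-0.23210444 -0.77529838 -1.03596843]
```

View pics/crop6.png

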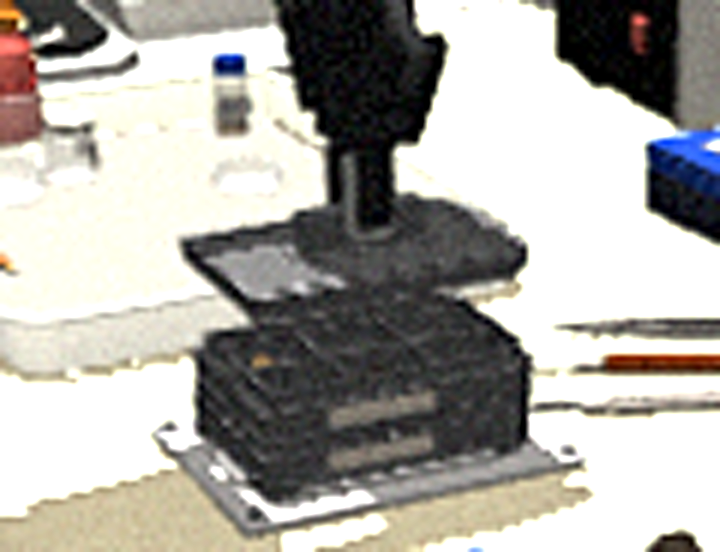

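The clipped end points the right way and the lid hovers above the tray. Lowering now.

Call:
drive_tool(
  moves=[
    [0, 0, 0, 1, -0.5, 15, 9],
    [0, 0, 0, 1, -0.5, 25, 9],
    [0, 0, 0, 1, -0.5, 29, 9],
    [0, 0, 0, 1, -0.5, 29, 9],
    [0, 0, 0, 1, -0.5, 29, 9],
  ],
)

```text
time_s: 11.8
tcp_pos: [0.5466, 0.0586, 0.0937]
ee_rot: [-3.142, 0.001, 0.037]
wrist_force: [0.4, -0.5, 0.8]
grip_width: 0.0099
gripper_force: 58.8
```

Call:
drive_tool(
  moves=[
    [0, 0, 0, 0, 0, 2, 9],
    [0, 0, 0, 0, 0, 4, 9],
    [0, 0, 0, 0, 0, 5, 9],
    [0, 0, 0, 0, 0, 5, 9],
  ],
)

```text
time_s: 12.2
tcp_pos: [0.5468, 0.0586, 0.089]
ee_rot: [-3.142, -0.0, 0.037]
wrist_force: [-0.4, -0.5, -1.2]
grip_width: 0.01
gripper_force: 58.8
```

Call:
drive_tool(
  moves=[
    [0, 0, 0, 0, 1, 0.5, 9],
    [0, 0, 0, 0, 1, 1, 9],
    [0, 0, 0, 0, 1, 2, 9],
    [0, 0, 0, 0, 1, 2.5, 9],
    [0, 0, 0, 0, 1, 2.5, 9],
  ],
)

```text
time_s: 12.7
tcp_pos: [0.5471, 0.0576, 0.0866]
ee_rot: [-3.141, -0.001, 0.037]
wrist_force: [-0.3, -0.0, 1.2]
grip_width: 0.0108
gripper_force: 59.0
```

Call:
drive_tool(
  moves=[
    [0, 0, 0, 0, 0, 1, 9],
    [0, 0, 0, 0, 0, 2, 9],
    [0, 0, 0, 0, 0, 3, 9],
    [0, 0, 0, 0, 0, 3, 9],
  ],
)

```text
time_s: 13.1
tcp_pos: [0.5472, 0.0577, 0.0839]
ee_rot: [-3.141, -0.001, 0.037]
wrist_force: [-0.1, 0.3, 6.6]
grip_width: 0.0105
gripper_force: 59.7
```

Call:
drive_tool(
  moves=[
    [0, 0, 0, 0, 0, 1, 9],
    [0, 0, 0, 0, 0, 2, 9],
    [0, 0, 0, 0, 0, 2, 9],
  ],
)

```text
time_s: 13.4
tcp_pos: [0.547, 0.0577, 0.0823]
ee_rot: [-3.141, -0.0, 0.037]
wrist_force: [-2.5, 0.6, 13.8]
grip_width: 0.0101
gripper_force: 60.6
```

Call:
drive_tool(
  moves=[
    [0, 0, 0, 0, 0, 1, 9],
    [0, 0, 0, 0, 0, 1.5, 9],
    [0, 0, 0, 0, 0, 1.5, 9],
  ],
)

```text
time_s: 13.7
tcp_pos: [0.547, 0.0576, 0.0822]
ee_rot: [-3.141, -0.001, 0.037]
wrist_force: [-8.7, -0.8, 31.5]
grip_width: 0.0106
gripper_force: 63.1
```

It stops firm at the predicted home height. I'll let go, rise, and check by pressing on the bar top with closed fingers.

Call:
drive_tool(
  moves=[
    [0, 0, 0, 0, 0, -2.5, 9],
    [0, 0, 0, 0, 0, -2.5, 20],
    [0, 0, 0, 0, 0, -2.5, 30],
    [0, 0, 0, 0, 0, -2.5, 30],
    [0, 0, 0, 0, 0, -20, 30],
    [0, 0, 0, 0, 0, -40, 0],
    [0, 0, 0, 0, 0, -40, 0],
    [0, 0, 0, 0, 0, -40, 0],
  ],
)

```text
time_s: 14.5
tcp_pos: [0.5468, 0.0576, 0.1198]
ee_rot: [-3.142, -0.0, 0.037]
wrist_force: [-0.7, 0.6, -0.1]
grip_width: 0.0002
gripper_force: 0.0
```

Call:
drive_tool(
  moves=[
    [0, 0, 0, 0, 0, 15, 0],
    [0, 0, 0, 0, 0, 22, 0],
    [0, 0, 0, 0, 0, 25, 0],
    [0, 0, 0, 0, 0, 27, 0],
    [0, 0, 0, 0, 0, 27, 0],
  ],
)

```text
time_s: 15.0
tcp_pos: [0.5456, 0.0575, 0.0948]
ee_rot: [3.141, 0.003, 0.037]
wrist_force: [-12.8, -0.6, 37.6]
grip_width: -0.0003
gripper_force: 18.7
```

Call:
drive_tool(
  moves=[
    [0, 0, 0, 0, 0, -10, 0],
    [0, 0, 0, 0, 0, -50, 0],
    [0, 0, 0, 0, 0, -90, 0],
    [0, 0, 0, -50, 40, -130, 0],
    [0, 0, 0, -100, 80, -150, 0],
    [0, 0, 0, -130, 120, -150, 0],
    [0, 0, 0, -130, 120, -150, 0],
  ],
)

```text
time_s: 15.7
tcp_pos: [0.4192, -0.0681, 0.2431]
ee_rot: [3.141, 0.0, 0.037]
wrist_force: [1.7, -0.9, 0.7]
grip_width: -0.0003
gripper_force: 0.0
```

Run:
```python
from h import *
f=grab_frame("side")[:,:,::-1];g=grab_frame("top")[:,:,::-1]
a=cv2.resize(f[107:197,223:343],None,fx=4,fy=4,interpolation=cv2.INTER_CUBIC)
b=cv2.resize(g[148:240,170:250],None,fx=4,fy=4,interpolation=cv2.INTER_CUBIC)
o=np.zeros((368,800,3),np.uint8);o[:360,:480]=a;o[:,480:]=b;cv2.imwrite("pics/fin.png",np.clip(o*1.6,0,255).astype(np.uint8))
print(state()["tcp_pos"])
```

```text
[ 0.41830318 -0.06930362  0.24319493]
```

View pics/fin.png

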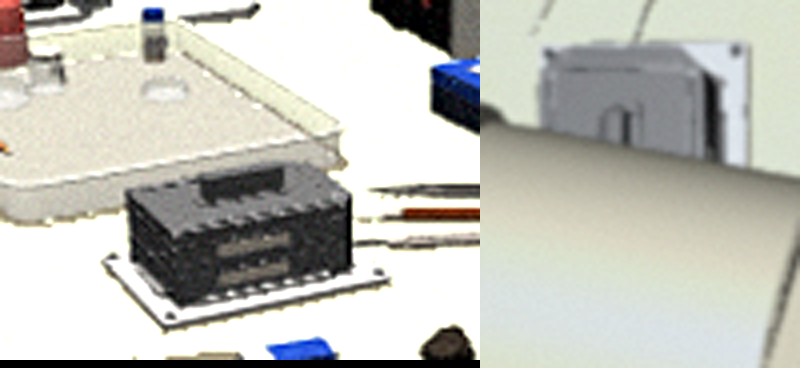

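The side view shows lid, upper tray and lower tray stacked flush, with clipped corners over clipped corners and the arm clear.

```bash
python3 -c "
from bench import *
print(job_done())"
```

```text
the job is handed in; nothing more can be done
None
```

The upper tray is square and pressed home on the lower one, and the lid is pressed home on it with clipped corners matching; I slid the tray by gripping its middle divider instead of pushing its sides, and for a moment (about 0.2 mm up) the gripper carried its whole weight; job handed in after about 16 s on the robot's clock.

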